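Change over the bread boxes

TASK

Change over the two bread boxes on the bakery bench: flip the shut green box's lid up and right over on its hinge so that it rests open by itself, and tip the cream box's open lid forward so that it falls fully shut over the rolls, in either order. Only push the lids, with the fingertips or the outside of the fingers: do not pinch a lid between the fingers, do not touch the boxes or lids with the rest of the arm or force them hard, and leave the loaf, canister, brush and cutter where they are.

Things in the scene. Friction and masses are not known exactly. Their poses are not given: they have to be found in the camera images.
- green: Green bread box, screwed to a dark wooden block (125 x 240 mm) fixed on the bench, whose height differs from box to box (0 to 55 mm): 110 mm deep (x), 180 wide (y), 110 tall, walls 6 mm; starts shut, empty inside, green lid. Origin: centre of the box's underside, on the block; x points horizontally from its front (finger lip) to its hinge at the back, z up.
- green_hinge (a point): Green box: a point on the hinge axis, mid-width, at the back upper edge of the box (55 mm behind the box's centre, 110.5 mm above the box's underside), level with the shut lid's underside; the axis runs along the box's y
- green_lip (a point): Green box: middle of the lid's free front edge (a 5 mm thick steel strip, half-way through the lid's thickness); moves with the lid. The lid reaches 135 mm from the hinge, so when shut 25 mm beyond the box's front; it is 200 mm wide, 11 mm thick, about 0.25 kg, on a free, lightly damped hinge: it falls shut from short of upright and falls open from beyond it
- green_lid (a joint): angle of the green box's lid: 0 shut flat on the box, about 1.57 upright, 1.98 at its stop, leaning back 23 degrees past upright, away from the lip's side; starts at 0
- cream: Cream-coloured bread box, screwed to a dark wooden block (125 x 240 mm) fixed on the bench, whose height differs from box to box (0 to 55 mm): 110 mm deep (x), 180 wide (y), 110 tall, walls 6 mm; starts open, with rolls inside below the rim, cream lid. Origin: centre of the box's underside, on the block; x points horizontally from its front (finger lip) to its hinge at the back, z up.
- cream_hinge (a point): Cream box: a point on the hinge axis, mid-width, at the back upper edge of the box (55 mm behind the box's centre, 110.5 mm above the box's underside), level with the shut lid's underside; the axis runs along the box's y
- cream_lip (a point): Cream box: middle of the lid's free front edge (a 5 mm thick steel strip, half-way through the lid's thickness); moves with the lid. The lid reaches 135 mm from the hinge, so when shut 25 mm beyond the box's front; it is 200 mm wide, 11 mm thick, about 0.25 kg, on a free, lightly damped hinge: it falls shut from short of upright and falls open from beyond it
- cream_lid (a joint): angle of the cream box's lid: 0 shut flat on the box, about 1.57 upright, 1.98 at its stop, leaning back 23 degrees past upright, away from the lip's side; starts open, near its stop
- loaf: bystander: loose brown loaf, about 92 x 156 x 76 mm tall, origin at the centre of its underside
- canister: bystander: loose upright metal canister, 66 mm across, 130 mm tall, origin at the centre of its underside
- brush: bystander: loose wooden hand brush lying flat on the bench, under 60 mm tall, origin under its middle
- cutter: bystander: loose steel ring cutter standing flat, 60 mm across, 40 mm tall, origin at the centre of its underside

How it is judged (in metres and radians):
At the end, for the whole second after the job is handed in: The green box's lid rests open past upright (joint above 1.85 rad) and the cream box's lid is fully shut (below 0.04 rad), both at rest (under 0.1 rad/s) (value of joint green_lid above 1.85 rad and value of joint cream_lid below 0.04 rad and velocity of joint green_lid between -0.1 and 0.1 rad/s and velocity of joint cream_lid between -0.1 and 0.1 rad/s); the robot touches nothing.
It fails at once if a lid is pinched: fingers press on its upper face and its underside at once (over 1 N each) ((contact force between the fingers and green_lid_c1 above 1 N and contact force between the fingers and green_lid_c2 above 1 N) or (contact force between the fingers and cream_lid_c1 above 1 N and contact force between the fingers and cream_lid_c2 above 1 N)).
It fails at once if a box or lid is touched by the arm other than the fingers (over 2 N) (contact force between the arm and green above 2 N or contact force between the arm and cream above 2 N).
It fails at once if a box or lid is pushed with more than 40 N (contact force between the fingers and green above 40 N or contact force between the fingers and cream above 40 N).
It fails at once if the loaf, canister, brush or cutter is lifted, carried or shoved away (moved more than 30 mm) (distance of any of loaf, canister, brush, cutter from where it was at the start of the episode above 0.03 m).
It also fails if it takes over 54 s, if anything falls off the work surface, if the arm or the gripper's body presses on something with over 40 N, if the wrist force passes 120 N, or if a joint passes its speed limit or range.

ROBOT

A 6-joint arm with a two-finger parallel gripper is mounted at the origin on the work surface. World frame = base frame: x ahead of the robot, y to its left, z up, the work surface at z = 0. Lengths are in m, angles in degrees, forces in N, time in s.
With the tool pointing down it reaches from about 0.3 to 0.75 m from the base axis. Payload 8.5 kg.
Tool frame: the origin (TCP) lies midway between the tips of the shut fingers; the grasp point (between the pads) lies 19 mm behind it (env.grip_depth is the distance from the TCP to the grasp point, in m); y points along the fingers, x is the direction in which the jaws open and shut, and the axes are right-handed (so a half turn about y gives the same grasp; the last joint's range is limited). The gripper opens to 85 mm and grips with 20 to 120 N. Pads are 22 mm wide; open, the fingers measure 114 mm over their backs; the gripper's body (76 mm by 85 mm) begins 54 mm behind the grasp point. The pads swing forward as they close: fully open they stand 13 mm farther back than shut.
Start: joints at [-12.336, 21.807, 74.336, -0, 83.858, -12.336], TCP at [0.55, 0, 0.195] pointing down, gripper open.
Joint ranges: [-178.18, 178.18], [-50.72, 133.34], [12.68, 142.11], [-81.47, 261.47], [9.98, 163.14], [-165.26, 165.26]. Speed limits (degrees/s): [136.94, 136.94, 180, 180, 180, 180].

INTERFACE

Orientations are given as a 3x3 rotation matrix whose columns are the frame's x, y, z axes.
In Python, from rig import env gives the robot as it stands.
- The arm moves only by the shell command python3 -m inch 'ROWS' [FORCE]. ROWS is JSON, a list that holds one entry, the list of rows, each a list of 7 numbers: the gripper command: -1 is shut, 1 is fully open, values between are in proportion, then the shift along the world's x, y, z in cm, then the turn, a rotation vector about the world's x, y, z in degrees. In form: [[[grip, dx, dy, dz, rx, ry, rz], ...]]. A call has 1 to 20 rows; each row is the pose to reach, as a shift and turn from the pose commanded when the call began; what a row does not reach only later rows make up. A row lasts 1/8 s, in which the tool goes at most 62.5 mm and 10.7 degrees, less where a joint would pass 70% of its speed; a pose out of reach is approached as far as the arm can. A call with a gripper value outside its range is refused whole. The fingers move at their own pace and stop on an object; FORCE is the grip in N (left out, the last holds). Time passes only in rows, so rows that repeat a pose let the fingers close. It gives the time, the measured TCP pose, the force and the opening at its end, in the units of the state.
- env.observe(): the state, without advancing time (a new reading comes with each control period).
- env.get_image(name): name is "scene" or "side" or "wrist"; returns a dict with "frame" (420x560x3 uint8, red, green, blue), "mtx" (3x3 intrinsics, pixels), "rvec" (rotation vector, rad) and "tvec" (3), from world to camera coordinates, as OpenCV has them. Camera axes: x right, y down, z forward; pixel columns grow to the right and rows downward; lengths in m; the calibration is good to about 2 mm. A picture is of the moment at which its call begins. There is no depth.
- env.close_job(): hands the job in, once; it reports no verdict.
The state is a dict: "time_s": time; "q": joint angles; "qvel": joint speeds; "joint_efforts": joint torques, N m; "position": TCP position; "tool_rot": TCP orientation; "ft_force": force on the tool from outside, world axes, zero at the start; "wrist_torque": the same for the moment, N m; "grip_width": finger opening in m.
Only numpy, scipy, OpenCV 4.12 (cv2) and the standard library are available. Lean on these libraries where they do the work, as an engineer would, in place of code of your own. Each camera call takes 0.05 s, during which the arm holds its last target.

## Working session

There is one attempt and no reset: what is moved stays moved. The work goes in short steps, Python scripts to look and compute and a shell command to move; the robot and the scene stay as the last step left them, time stands still between calls to the robot, and variables do not carry over. Pictures are saved under pics/ and viewed, and the job is handed in when it is done.

```bash
ls; mkdir -p pics; python3 - <<'E'
from rig import env
import cv2
for n in ["scene","side","wrist"]:
    d=env.get_image(n); cv2.imwrite(f"pics/{n}0.png",d["frame"][:,:,::-1])
    R=cv2.Rodrigues(d["rvec"])[0]; print(n,(-R.T@d["tvec"].ravel()).round(3),d["mtx"][0,0])
s=env.observe(); print(s["time_s"],s["position"],s["ft_force"],s["grip_width"]);print(s["tool_rot"])
E
```

```text
pics
scene [1.632 0.006 0.784] 393.9849969610533
side [ 0.071 -0.757  1.035] 439.1014810040985
wrist [0.55  0.082 0.374] 328.90892185915027
0.15 [5.49751497e-01 4.73026950e-05 1.94747375e-01] [-0.9046986  -0.373326    0.35212435] 0.08520772572373272
[[ 9.99999406e-01 -1.08994615e-03 -1.95852896e-06]
 [ 2.21622699e-06  2.36430732e-04  9.99999972e-01]
 [-1.08994565e-03 -9.99999378e-01  2.36433007e-04]]
```

View pics/scene0.png

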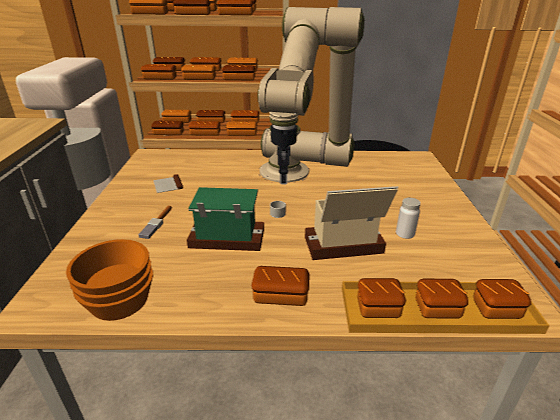

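View pics/side0.png

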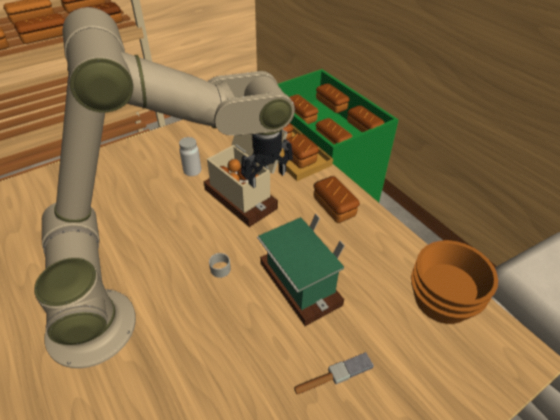

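View pics/wrist0.png

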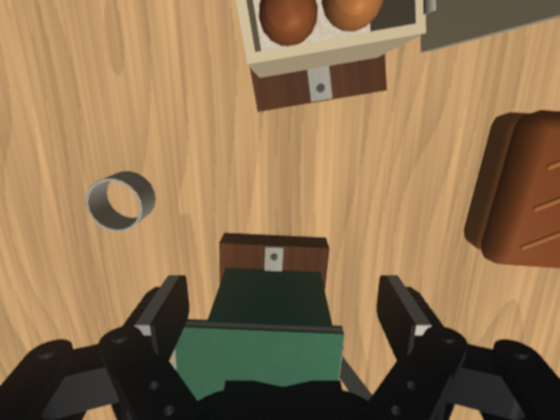

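```bash
python3 - <<'E'
import cv2
a=cv2.imread("pics/scene0.png")
cv2.imwrite("pics/z1.png",cv2.resize(a[175:265,180:270],None,fx=6.6,fy=6.6,interpolation=cv2.INTER_CUBIC))
cv2.imwrite("pics/z2.png",cv2.resize(a[175:265,295:425],None,fx=6,fy=6,interpolation=cv2.INTER_CUBIC))
a=cv2.imread("pics/side0.png")
cv2.imwrite("pics/z3.png",cv2.resize(a[205:325,250:355],None,fx=5,fy=5,interpolation=cv2.INTER_CUBIC))
cv2.imwrite("pics/z4.png",cv2.resize(a[120:225,170:310],None,fx=5,fy=5,interpolation=cv2.INTER_CUBIC))
E
```

```text
(no output)
```

View pics/z1.png

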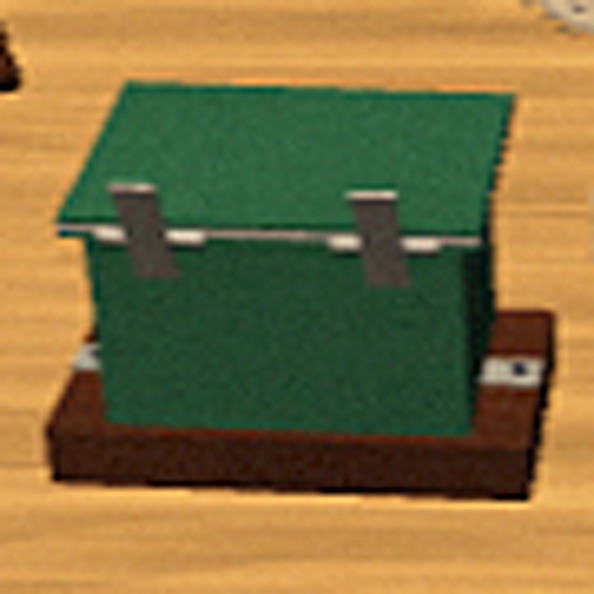

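View pics/z2.png

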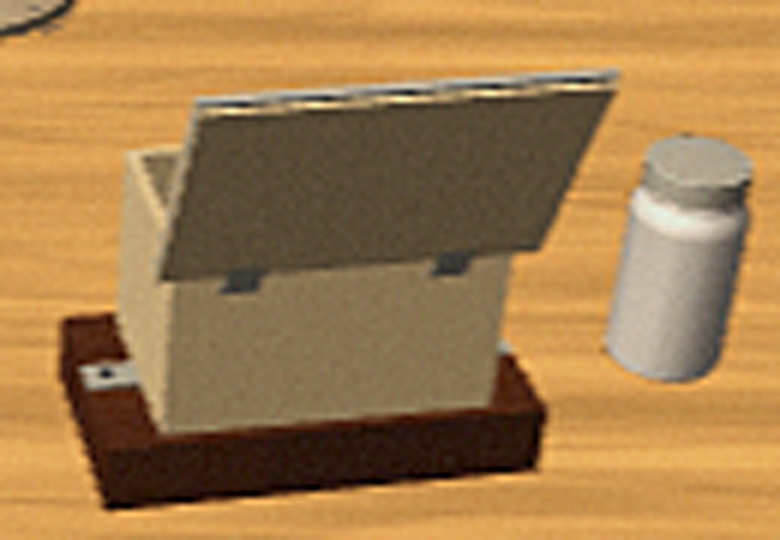

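View pics/z3.png

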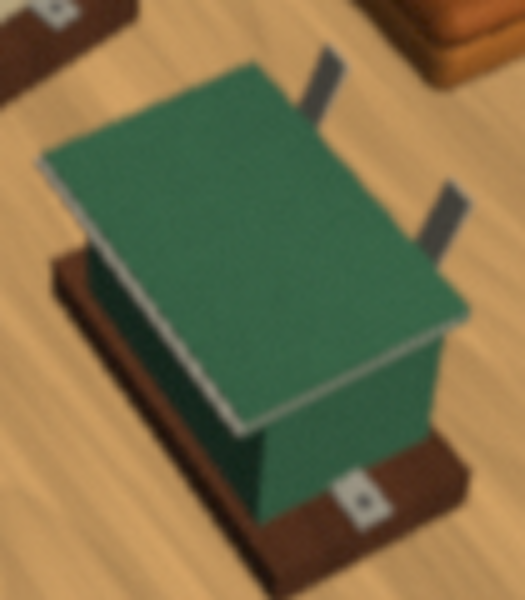

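View pics/z4.png

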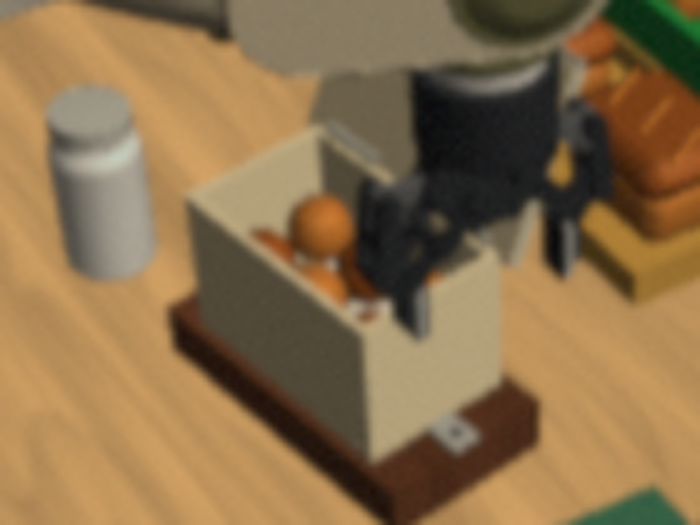

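```bash
cat > fit.py <<'E'
from rig import env
import cv2,numpy as np
from scipy.optimize import least_squares
C={n:env.get_image(n) for n in ("scene","side")}
def pj(n,P): return cv2.projectPoints(np.array(P,float).reshape(-1,3),C[n]["rvec"],C[n]["tvec"],C[n]["mtx"],None)[0].reshape(-1,2)
def w(p,L):
    x,y,a,h=p; c,s=np.cos(a),np.sin(a); L=np.array(L,float)
    z=np.where(np.isnan(L[:,2]),0,L[:,2]+h)
    return np.c_[x+c*L[:,0]-s*L[:,1],y+s*L[:,0]+c*L[:,1],z]
def fit(obs,p0):
    # obs: cam -> list (local, px); z nan = bench
    def r(p): return np.concatenate([(pj(n,w(p,[o[0] for o in O]))-np.array([o[1] for o in O])).ravel() for n,O in obs.items()])
    s=least_squares(r,p0,loss="soft_l1"); return s.x,r(s.x).reshape(-1,2)
E
cat > m.py <<'E'
from fit import *
N=np.nan
f=lambda ox,oy,k:(lambda u,v:(ox+u/k,oy+v/k))
A=f(180,175,6.6);B=f(250,205,5);D=f(295,175,6);E_=f(170,120,5)
m=1e-3
g={"scene":[((.055,-.09,0),A(108,422)),((.055,.09,0),A(473,433)),((.0625,-.12,N),A(55,482)),((.0625,.12,N),A(530,498)),((.0625,-.12,0),A(50,430)),((.0625,.12,0),A(532,448)),((-.08,-.1,.1215),A(127,82)),((-.08,.1,.1215),A(516,96)),((.055,-.1,.1215),A(57,222)),((.055,.1,.1215),A(480,236))],
"side":[((-.08,.1,.1215),B(40,158)),((-.08,-.1,.1215),B(240,430)),((.055,-.1,.1215),B(470,315)),((.055,.1,.1215),B(255,63)),((-.055,-.09,0),B(260,522)),((.055,-.09,0),B(430,440)),((.0625,-.12,0),B(470,475)),((-.0625,-.12,N),B(278,600))]}
c={"scene":[((.055,-.09,0),D(165,432)),((.055,.09,0),D(492,405)),((.0625,-.12,N),D(105,508)),((.0625,.12,N),D(540,468)),((.0625,-.12,0),D(105,452)),((.0625,.12,0),D(545,410)),((-.055,-.09,.11),D(128,152))],
"side":[((-.055,.09,.11),E_(190,200)),((-.055,-.09,.11),E_(362,338)),((.055,-.09,.11),E_(498,250)),((.055,.09,.11),E_(322,125)),((-.055,-.09,0),E_(372,462)),((.055,-.09,0),E_(500,380)),((-.0625,.12,0),E_(172,312)),((-.0625,.12,N),E_(175,345))]}
for nm,o,p0 in(("green",g,[.55,-.15,0,.03]),("cream",c,[.55,.15,0,.03])):
    p,r=fit(o,p0); print(nm,p.round(4),np.degrees(p[2]).round(2)); print(r.round(1).tolist())
    print("hinge,frontlip",w(p,[(.055,0,.1105),(-.08,0,.1105),(-.08,.1,.1105),(-.08,-.1,.1105),(.055,.1,.1105),(.055,-.1,.1105)]).round(3).tolist())
E
python3 m.py
```

```text
green [ 0.5344 -0.1904 -0.0519  0.0278] -2.98
[[-0.1, 1.0], [-0.6, 1.5], [-0.7, -0.2], [-0.0, 0.2], [-1.0, 0.8], [-0.6, 0.9], [0.0, 0.1], [-0.3, -0.1], [0.1, -0.7], [0.1, -0.5], [-0.6, -0.5], [-0.3, -0.5], [-0.9, -0.5], [-1.1, 0.0], [-0.1, 0.8], [-0.1, -0.7], [0.8, -0.8], [-0.4, 0.9]]
hinge,frontlip [[0.589, -0.193, 0.138], [0.455, -0.186, 0.138], [0.46, -0.086, 0.138], [0.449, -0.286, 0.138], [0.595, -0.093, 0.138], [0.584, -0.293, 0.138]]
cream [0.5671 0.2029 0.1578 0.0374] 9.04
[[-0.7, 0.9], [-0.6, 0.6], [-0.1, -0.0], [-0.4, -0.1], [0.5, -0.1], [0.4, 0.3], [-0.5, 0.0], [-1.0, -1.2], [0.3, -0.8], [0.4, 0.8], [-0.6, -0.2], [0.0, 0.1], [0.2, 0.3], [-1.0, -1.5], [-0.4, 0.0]]
hinge,frontlip [[0.621, 0.212, 0.148], [0.488, 0.19, 0.148], [0.472, 0.289, 0.148], [0.504, 0.092, 0.148], [0.606, 0.31, 0.148], [0.637, 0.113, 0.148]]
```

```bash
python3 -m inch '[[[-1,0,0,5,0,0,10],[-1,0,0,9,0,0,20],[-1,0,0,13,0,0,30],[-1,0,0,14,0,0,40],[-1,0,0,14,0,0,50],[-1,0,0,14,0,0,60],[-1,0,0,14,0,0,70],[-1,0,0,14,0,0,80],[-1,0,0,14,0,0,90],[-1,0,0,14,0,0,90],[-1,0,0,14,0,0,90]]]'
```

```text
time_s: 1.62
position: [0.55, 0.0, 0.3352]
tool_rot: [[0.003, -0.0, -1.0], [1.0, 0.0, 0.003], [0.0, -1.0, 0.0]]
ft_force: [0.7, 0.2, -0.3]
grip_width: 0.0003
```

```bash
python3 -m inch '[[[-1,4,2,0,0,-5,0],[-1,8,5,0,0,-10,0],[-1,12,8,0,0,-15,0],[-1,16,11,0,0,-15,0],[-1,18.5,13.5,0,0,-15,0],[-1,18.5,13.5,0,0,-15,0],[-1,18.5,13.5,0,0,-15,0]]]'; python3 - <<'E'
from rig import env
import cv2
for n in ["scene","side"]:
    d=env.get_image(n); cv2.imwrite(f"pics/{n}1.png",d["frame"][:,:,::-1])
print(env.observe()["q"])
E
```

```text
time_s: 2.5
position: [0.7348, 0.1347, 0.3352]
tool_rot: [[0.001, 0.259, -0.966], [1.0, -0.0, 0.001], [0.0, -0.966, -0.259]]
ft_force: [-0.3, -0.3, -0.1]
grip_width: 0.0003
[  1.4601099   33.75962034  33.14037927  -0.40057303  98.06289657
 -88.5561712 ]
```

View pics/scene1.png

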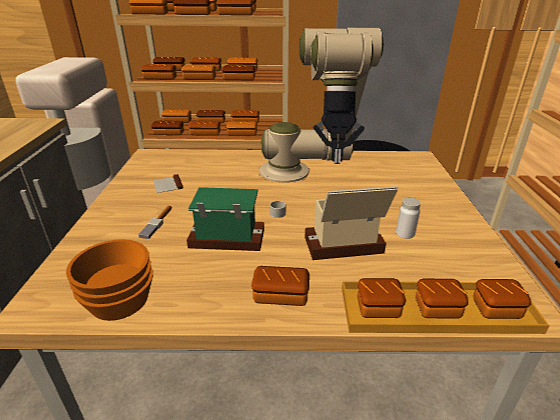

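View pics/side1.png

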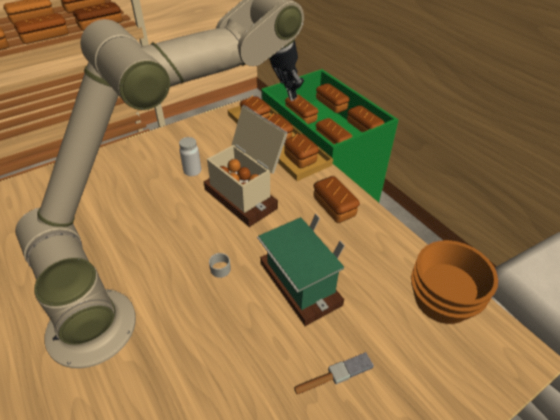

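```bash
python3 - <<'E'
from fit import *
p=[.5671,.2029,.1578,.0374]
t=1.95
L=[(.055-.135*np.cos(t),y,.1105+.135*np.sin(t)) for y in(-.1,.1)]
P=w(p,L);print(P.round(3))
for n in C: print(n,pj(n,P).round(0).tolist(),pj(n,[env.observe()["position"]]).round(0))
E
```

```text
[[0.686 0.121 0.273]
 [0.655 0.318 0.273]]
scene [[327.0, 190.0], [397.0, 185.0]] [[336. 177.]]
side [[285.0, 132.0], [242.0, 105.0]] [[296. 107.]]
```

```bash
python3 - <<'E'
import cv2
from fit import *
p=[.5671,.2029,.1578,.0374]
t=1.95
o=[]
for n,(x0,y0) in (("scene",(300,110)),("side",(200,40))):
    a=C[n]["frame"][:,:,::-1].copy()
    for t in (1.95,):
        P=w(p,[(.055-.135*np.cos(t),y,.1105+.135*np.sin(t)) for y in(-.1,.1)]+[(.055,y,.1105) for y in (.1,-.1)]+[(-.055,-.09,.11),(-.055,.09,.11)])
    P=np.r_[P,[env.observe()["position"]]]
    a=cv2.resize(a[y0:y0+150,x0:x0+100],None,fx=4,fy=4,interpolation=cv2.INTER_CUBIC)
    for q in pj(n,P): cv2.circle(a,tuple(int(v) for v in ((q-[x0,y0])*4+1.5)),3,(255,0,255),-1)
    o.append(a)
cv2.imwrite("pics/ov1.png",np.hstack(o))
E
```

```text
(no output)
```

View pics/ov1.png

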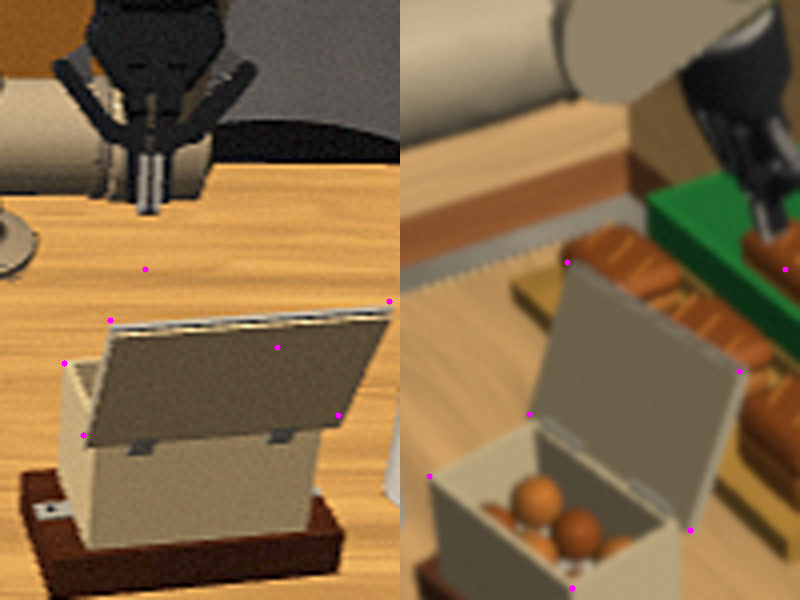

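```bash
python3 - <<'E'
from fit import *
P=[]
for n,q in (("scene",(337,162.5)),("side",(292.5,100))):
    M=C[n]["mtx"]@np.c_[cv2.Rodrigues(C[n]["rvec"])[0],np.asarray(C[n]["tvec"]).reshape(3)]
    P.append((M,np.array(q,float).reshape(2,1)))
X=cv2.triangulatePoints(P[0][0],P[1][0],P[0][1],P[1][1]);X=(X[:3]/X[3]).ravel();print(X)
for n in C: print(pj(n,[X]))
s=env.observe();print(s["position"],s["time_s"],s["tool_rot"],s["q"])
print("start",pj("scene",[[.55,0,.195]]),pj("side",[[.55,0,.195]]))
E
```

```text
[0.71942029 0.13432108 0.36667355]
[[336.1413631  163.37576485]]
[[292.00584073  99.27600766]]
[0.73481632 0.13469705 0.33555572] 2.9 [[ 5.20771707e-04  2.59144776e-01 -9.65838348e-01]
 [ 9.99999862e-01 -7.30695141e-05  5.19585968e-04]
 [ 6.40746506e-05 -9.65838485e-01 -2.59144779e-01]] [  1.49383485  33.81772167  33.09705928  -0.39517789  98.07068672
 -88.5828858 ]
start [[283.28217063 190.57766929]] [[268.12733798 192.44599092]]
```

```bash
python3 - <<'E'
import cv2,numpy as np
a=cv2.imread("pics/scene0.png")[110:200,240:330];b=cv2.imread("pics/side0.png")[120:210,220:310]
a=cv2.resize(a,None,fx=4.4,fy=4.4,interpolation=cv2.INTER_CUBIC);b=cv2.resize(b,None,fx=4.4,fy=4.4,interpolation=cv2.INTER_CUBIC)
cv2.imwrite("pics/z5.png",np.hstack([a,b]))
E
```

```text
(no output)
```

View pics/z5.png

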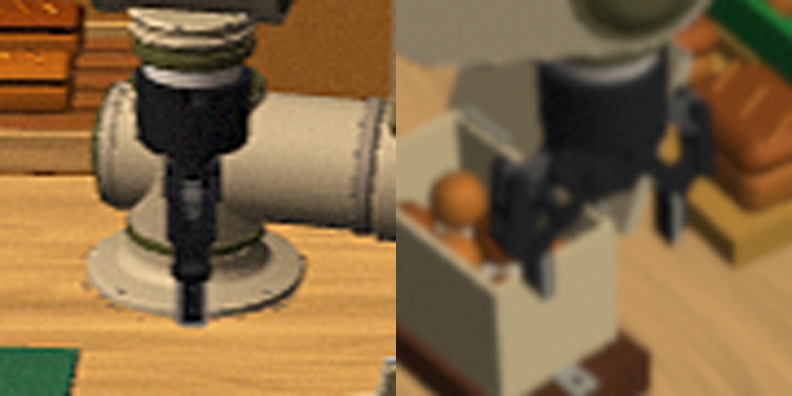

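```bash
cat >> fit.py <<'E'
def tri(a,b):
    P=[C[n]["mtx"]@np.c_[cv2.Rodrigues(C[n]["rvec"])[0],np.asarray(C[n]["tvec"]).reshape(3)] for n in ("scene","side")]
    X=cv2.triangulatePoints(P[0],P[1],np.array(a,float).reshape(2,1),np.array(b,float).reshape(2,1));return (X[:3]/X[3]).ravel()
E
python3 - <<'E'
from fit import *
X=tri((284.3,183.2),(282.7,174.5));print(X,pj("scene",[X]),pj("side",[X]))
d=env.get_image("wrist");cv2.imwrite("pics/w1.png",d["frame"][:,:,::-1])
p=cv2.projectPoints(np.array([env.observe()["position"]]),d["rvec"],d["tvec"],d["mtx"],None)[0];print(p)
E
```

```text
[5.96030973e-01 1.57706800e-04 2.42191009e-01] [[283.28547589 183.99391952]] [[281.95590207 173.67386055]]
[[[280.99729387 246.54716057]]]
```

View pics/w1.png

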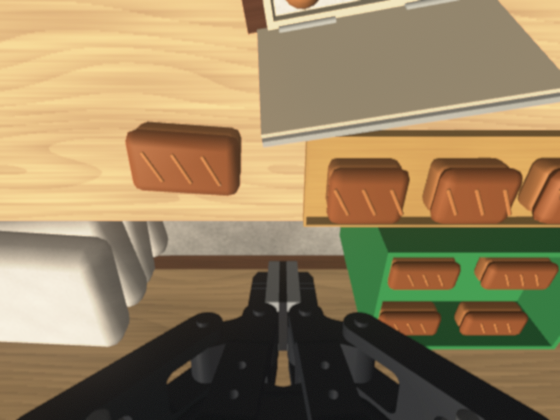

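```bash
python3 -c "
from rig import env;print(env.grip_depth)"; python3 -m inch '[[[-1,0,0,-3,0,0,0],[-1,0,0,-6,0,0,0],[-1,0,0,-9,0,0,0],[-1,0,0,-10.7,0,0,0],[-1,0,0,-10.7,0,0,0],[-1,0,0,-10.7,0,0,0]]]'; cat > look.py <<'E'
import sys
from fit import *
o=[]
x0,y0,x1,y1=map(int,sys.argv[2:6])
for n,x0,y0 in (("scene",x0,y0),("side",x1,y1)):
    a=C[n]["frame"][:,:,::-1].copy()
    a=cv2.resize(a[y0:y0+130,x0:x0+100],None,fx=4,fy=4,interpolation=cv2.INTER_CUBIC)
    q=pj(n,[env.observe()["position"]])[0]
    cv2.circle(a,tuple(int(v) for v in ((q-[x0,y0])*4+1.5)),3,(255,0,255),-1)
    o.append(a)
cv2.imwrite(sys.argv[1],np.hstack(o))
E
python3 look.py pics/l2.png 300 130 200 70
```

```text
0.0187
time_s: 3.8
position: [0.7354, 0.135, 0.2295]
tool_rot: [[-0.0, 0.261, -0.965], [1.0, 0.0, -0.0], [0.0, -0.965, -0.261]]
ft_force: [-0.7, 0.2, 0.7]
grip_width: -0.0003
```

View pics/l2.png

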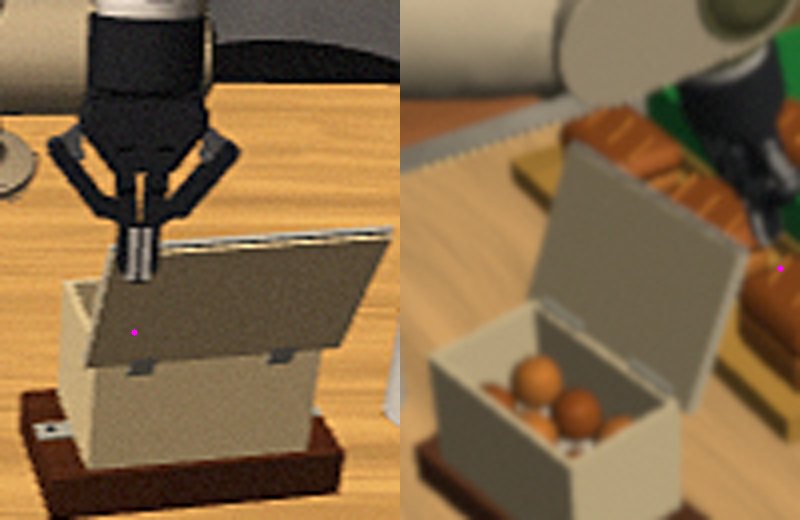

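```bash
python3 -m inch '[[[-1,-1,0,0,0,0,0],[-1,-2,0,0,0,0,0],[-1,-3,0,0.2,0,0,0],[-1,-4,0,0.5,0,0,0],[-1,-5,0,0.8,0,0,0],[-1,-6,0,0.9,0,0,0],[-1,-7,0,1,0,0,0],[-1,-8,0,1,0,0,0]]]'; python3 look.py pics/l3.png 300 130 200 70
```

```text
time_s: 4.9
position: [0.6543, 0.135, 0.2382]
tool_rot: [[0.0, 0.259, -0.966], [1.0, 0.0, 0.0], [0.0, -0.966, -0.259]]
ft_force: [1.0, 0.7, 0.1]
grip_width: 0.0001
```

View pics/l3.png

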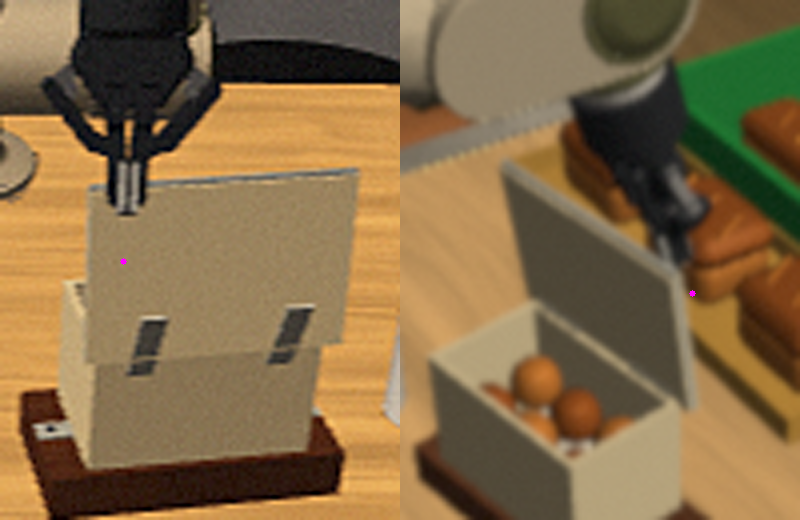

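```bash
python3 -m inch '[[[-1,-1,0,0,0,0,0],[-1,-2,0,0,0,0,0],[-1,-3,0,0,0,0,0],[-1,-4,0,0,0,0,0],[-1,-5,0,0,0,0,0],[-1,-6,0,0,0,0,0],[-1,-7,0,0,0,0,0],[-1,-8,0,0,0,0,0],[-1,-8,0,2,0,0,0],[-1,-8,0,5,0,0,0],[-1,-8,0,5,0,0,0]]]'; python3 look.py pics/l4.png 300 130 200 70
```

```text
time_s: 6.38
position: [0.5755, 0.135, 0.2905]
tool_rot: [[-0.0, 0.263, -0.965], [1.0, 0.0, 0.0], [0.0, -0.965, -0.263]]
ft_force: [0.8, 0.1, -0.0]
grip_width: 0.0003
```

View pics/l4.png

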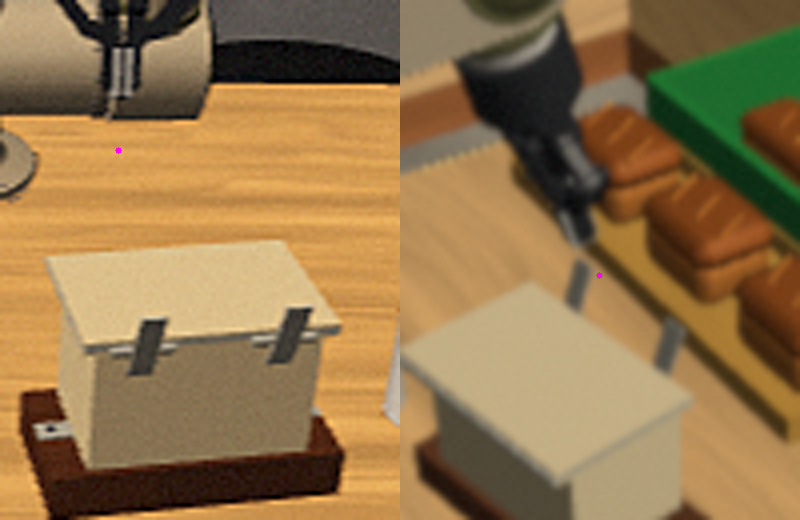

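```bash
python3 -c "
from fit import *
print(tri((278,209),(220,265)))"
python3 -m inch '[[[-1,-5,-3,0,0,5,0],[-1,-10,-8,0,0,10,0],[-1,-15,-13,0,0,15,0],[-1,-18,-18,-4,0,15,0],[-1,-19.5,-23,-8,0,15,0],[-1,-19.5,-27.5,-12,0,15,0],[-1,-19.5,-27.5,-16,0,15,0],[-1,-19.5,-27.5,-20,0,15,0],[-1,-19.5,-27.5,-24,0,15,0],[-1,-19.5,-27.5,-25,0,15,0],[-1,-19.5,-27.5,-25,0,15,0],[-1,-19.5,-27.5,-25,0,15,0]]]'; python3 look.py pics/l5.png 220 120 150 180
```

```text
[ 0.36895867 -0.02077719  0.01754819]
time_s: 8.07
position: [0.3806, -0.1404, 0.0393]
tool_rot: [[-0.0, 0.002, -1.0], [1.0, -0.001, -0.0], [-0.001, -1.0, -0.002]]
ft_force: [-0.1, -1.1, -1.1]
grip_width: 0.0003
```

View pics/l5.png

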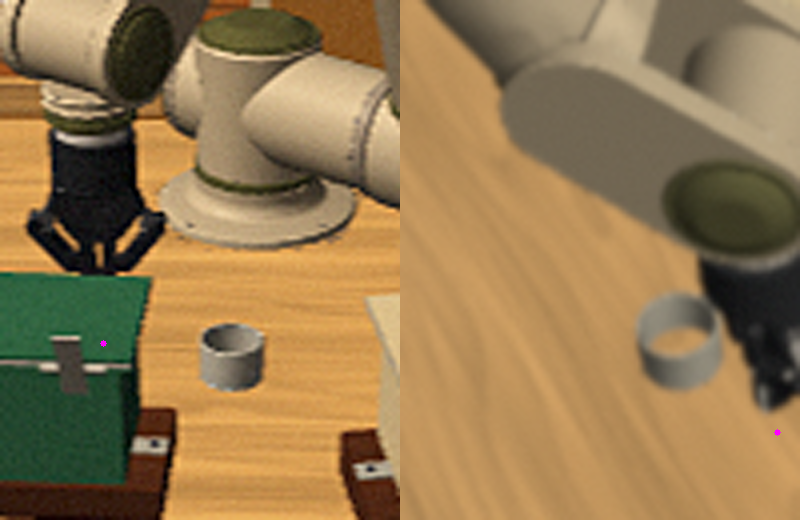

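```bash
python3 -m inch '[[[-1,0,0,-1,0,0,0],[-1,0,0,-2,0,0,0],[-1,0,0,-3,0,0,0],[-1,0,0,-3.4,0,0,0],[-1,0,0,-3.4,0,0,0]]]';  python3 -m inch '[[[-1,0,0,-0.3,0,0,0],[-1,0,0,-0.5,0,0,0],[-1,0,0,-0.7,0,0,0],[-1,0,0,-0.7,0,0,0]]]'
```

```text
time_s: 8.8
position: [0.3799, -0.1399, 0.0039]
tool_rot: [[0.0, -0.001, -1.0], [1.0, 0.001, 0.0], [0.001, -1.0, 0.001]]
ft_force: [0.4, 0.1, 0.1]
grip_width: 0.0002
time_s: 9.3
position: [0.3799, -0.14, -0.0029]
tool_rot: [[0.0, -0.0, -1.0], [1.0, 0.0, 0.0], [0.0, -1.0, 0.0]]
ft_force: [0.3, -0.2, 0.4]
grip_width: 0.0002
```

```bash
python3 -m inch '[[[-1,0,0,-0.5,0,0,0],[-1,0,0,-1,0,0,0],[-1,0,0,-1.5,0,0,0],[-1,0,0,-1.5,0,0,0]]]';  python3 -m inch '[[[-1,0,0,-0.2,0,0,0],[-1,0,0,-0.4,0,0,0],[-1,0,0,-0.6,0,0,0],[-1,0,0,-0.8,0,0,0],[-1,0,0,-0.8,0,0,0]]]'
```

```text
time_s: 9.8
position: [0.3798, -0.1399, -0.0182]
tool_rot: [[0.0, -0.001, -1.0], [1.0, 0.001, 0.0], [0.001, -1.0, 0.001]]
ft_force: [-0.4, -1.0, -1.2]
grip_width: -0.0002
time_s: 10.42
position: [0.3799, -0.14, -0.0259]
tool_rot: [[0.0, -0.0, -1.0], [1.0, 0.0, 0.0], [0.0, -1.0, 0.0]]
ft_force: [-0.3, -0.7, 0.0]
grip_width: 0.0001
```

```bash
python3 -m inch '[[[-1,0,0,-0.2,0,0,0],[-1,0,0,-0.4,0,0,0],[-1,0,0,-0.4,0,0,0]]]';  python3 -m inch '[[[-1,0,0,-0.1,0,0,0],[-1,0,0,-0.2,0,0,0],[-1,0,0,-0.2,0,0,0]]]'; python3 -m inch '[[[-1,0,0,-0.1,0,0,0],[-1,0,0,-0.2,0,0,0],[-1,0,0,-0.2,0,0,0]]]'
```

```text
time_s: 10.8
position: [0.3799, -0.1399, -0.0299]
tool_rot: [[0.0, -0.0, -1.0], [1.0, 0.0, 0.0], [0.0, -1.0, 0.0]]
ft_force: [0.1, -0.4, 0.4]
grip_width: 0.0003
time_s: 11.18
position: [0.38, -0.14, -0.0318]
tool_rot: [[-0.0, -0.0, -1.0], [1.0, 0.0, -0.0], [0.0, -1.0, 0.0]]
ft_force: [0.3, 0.9, 1.0]
grip_width: 0.0001
time_s: 11.55
position: [0.3799, -0.14, -0.0338]
tool_rot: [[0.0, -0.0, -1.0], [1.0, 0.0, 0.0], [0.0, -1.0, 0.0]]
ft_force: [0.1, -0.3, 0.6]
grip_width: 0.0001
```

```bash
python3 -m inch '[[[-1,0,0,-0.1,0,0,0],[-1,0,0,-0.2,0,0,0],[-1,0,0,-0.2,0,0,0]]]';  python3 -m inch '[[[-1,0,0,-0.1,0,0,0],[-1,0,0,-0.2,0,0,0],[-1,0,0,-0.2,0,0,0]]]'; python3 look.py pics/l6.png 220 140 150 200
```

```text
time_s: 11.92
position: [0.3799, -0.14, -0.0359]
tool_rot: [[-0.0, -0.0, -1.0], [1.0, 0.0, -0.0], [0.0, -1.0, 0.0]]
ft_force: [-0.1, 0.6, -0.1]
grip_width: -0.0004
time_s: 12.3
position: [0.3801, -0.1401, -0.0362]
tool_rot: [[-0.0, 0.001, -1.0], [1.0, -0.001, -0.0], [-0.001, -1.0, -0.001]]
ft_force: [-6.1, 3.1, 34.9]
grip_width: -0.0002
```

View pics/l6.png

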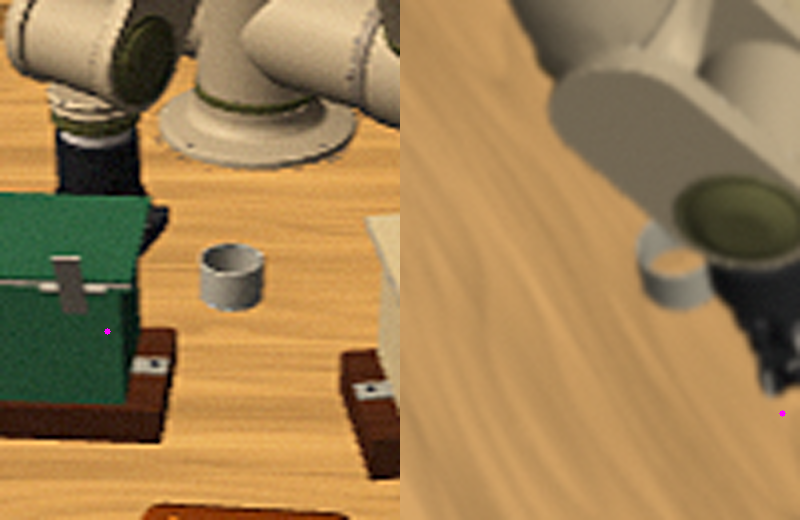

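```bash
python3 -m inch '[[[-1,0,0,3,0,0,0],[-1,0,-1,6,0,-5,0],[-1,0,-2,9,0,-10,0],[-1,1,-3,12,0,-20,0],[-1,2,-3,13.1,0,-30,0],[-1,3,-3,13.1,0,-40,0],[-1,4,-3,13.1,0,-50,0],[-1,4,-3,13.1,0,-55,0],[-1,4,-3,13.1,0,-55,0],[-1,4,-3,13.1,0,-55,0]]]'; python3 look.py pics/l7.png 180 130 200 190; python3 -c "
from rig import env;print(env.observe()['q'])"
```

```text
time_s: 13.65
position: [0.4827, -0.0944, 0.2346]
tool_rot: [[0.06, 0.753, -0.656], [0.998, -0.041, 0.044], [0.006, -0.657, -0.754]]
ft_force: [-0.3, -0.6, 0.1]
grip_width: -0.0003
[ -42.80953601   -3.13141785  117.48848238   53.31455873   36.86073314
 -165.20715077]
```

View pics/l7.png

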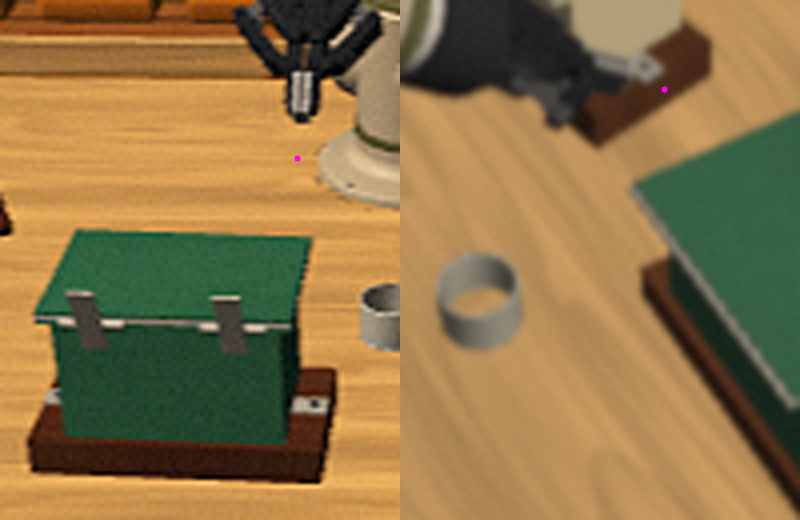

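```bash
python3 -m inch '[[[-1,0,0,0,0,0,0],[-1,0,0,0,0,0,0]]]'
```

```text
time_s: 14.0
position: [0.4825, -0.0956, 0.233]
tool_rot: [[0.062, 0.751, -0.658], [0.998, -0.042, 0.046], [0.007, -0.659, -0.752]]
ft_force: [0.0, 0.8, -0.5]
grip_width: 0.0002
```

```bash
python3 -m inch '[[[-1,0,0,3,8,0,-6],[-1,0,0,3,16,0,-11],[-1,0,0,3,24,0,-17],[-1,0,0,3,32,0,-23]]]';python3 -c "
from rig import env;print(env.observe()['q'])"
```

```text
time_s: 14.5
position: [0.4826, -0.0957, 0.2632]
tool_rot: [[0.429, 0.748, -0.506], [0.741, 0.029, 0.671], [0.517, -0.663, -0.542]]
ft_force: [-0.5, -0.0, 0.0]
grip_width: 0.0001
[ -46.1568139    -4.66583022  112.89379948   49.7176909    47.17784246
 -121.81568665]
```

```bash
cat > rv.py <<'E'
import sys
from fit import *
from scipy.spatial.transform import Rotation as R
t,roll=np.radians(float(sys.argv[1])),float(sys.argv[2])
s=env.observe()
y=np.array([np.sin(t),0,-np.cos(t)]);x=np.array([0,-1,0.]);z=np.cross(x,y)
M=R.from_rotvec(np.radians(roll)*y)*R.from_matrix(np.c_[x,y,z])
print("rotvec",np.degrees((M*R.from_matrix(s["tool_rot"]).inv()).as_rotvec()).round(1),"pos",s["position"].round(4),"tip",(s["position"]-.036*s["tool_rot"][:,1]).round(4),"q",s["q"].round(0))
E
python3 rv.py 55 0; python3 rv.py 55 -70
```

```text
rotvec [107.9  -1.1 -86.1] pos [ 0.4826 -0.0959  0.2631] tip [ 0.4557 -0.0969  0.287 ] q [ -46.   -5.  113.   50.   47. -122.]
rotvec [ 52.8  -4.8 -43.5] pos [ 0.4826 -0.0956  0.2633] tip [ 0.4556 -0.0966  0.2872] q [ -46.   -5.  113.   50.   47. -122.]
```

```bash
python3 -m inch '[[[-1,0,-0.5,0,7.7,-0.1,-6.1],[-1,0,-1,0,15.4,-0.2,-12.3],[-1,0,-1.5,0,23.1,-0.2,-18.4],[-1,0,-2,0,30.8,-0.3,-24.6],[-1,0,-2.5,0,38.5,-0.4,-30.7],[-1,0,-3,0,46.2,-0.5,-36.9],[-1,0,-3.5,0,53.9,-0.5,-43],[-1,0,-4,0,61.7,-0.6,-49.2],[-1,0,-4.5,0,69.4,-0.7,-55.3],[-1,0,-5,0,77.1,-0.8,-61.5],[-1,0,-5.5,0,84.8,-0.9,-67.6],[-1,0,-6,0,92.5,-0.9,-73.8],[-1,0,-7,0,100.2,-1,-80],[-1,0,-7.5,0,107.9,-1.1,-86.1],[-1,0,-7.5,0,107.9,-1.1,-86.1],[-1,0,-7.5,0,107.9,-1.1,-86.1]]]'; python3 rv.py 55 0
```

```text
time_s: 16.7
position: [0.4826, -0.1701, 0.2636]
tool_rot: [[0.003, 0.819, 0.574], [-1.0, -0.001, 0.007], [0.006, -0.574, 0.819]]
ft_force: [-0.5, -0.7, -0.5]
grip_width: -0.0006
rotvec [ 0.3 -0.  -0.1] pos [ 0.4826 -0.1701  0.2637] tip [ 0.4531 -0.17    0.2844] q [-58.  -1. 115.  63.  51.  -4.]
```

```bash
python3 -m inch '[[[-1,-2.5,0,-2,0,0,0],[-1,-4.3,0,-4,0,0,0],[-1,-4.3,0,-7,0,0,0],[-1,-4.3,0,-10,0,0,0],[-1,-4.3,0,-13,0,0,0],[-1,-4.3,0,-16,0,0,0],[-1,-4.3,0,-16.9,0,0,0],[-1,-4.3,0,-16.9,0,0,0]]]'; python3 rv.py 55 0;python3 look.py pics/l8.png 180 130 200 190
```

```text
time_s: 17.8
position: [0.4396, -0.1702, 0.0942]
tool_rot: [[0.001, 0.818, 0.575], [-1.0, -0.0, 0.003], [0.002, -0.575, 0.818]]
ft_force: [0.5, 0.1, -0.2]
grip_width: -0.0001
rotvec [ 0.2 -0.  -0.1] pos [ 0.4398 -0.1704  0.0951] tip [ 0.4103 -0.1703  0.1157] q [-67.  22. 137.  97.  49. -64.]
```

View pics/l8.png

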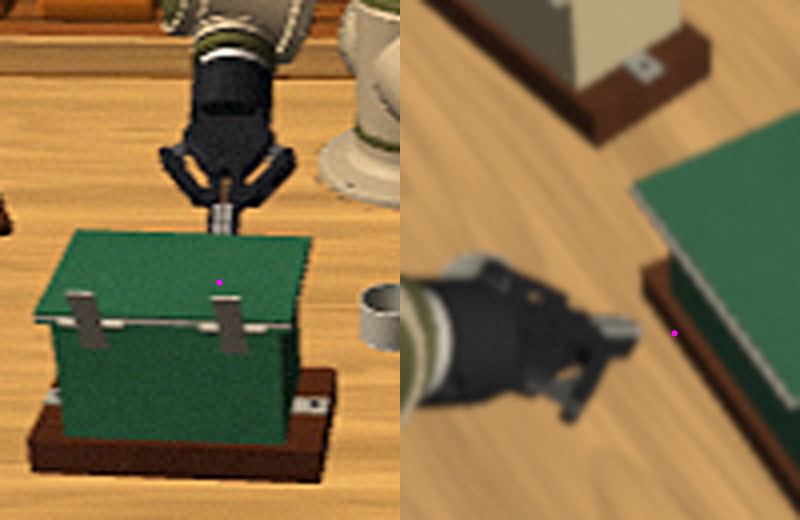

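```bash
python3 -c "
from fit import *
print(pj('side',[[.4103,-.17,.1157]]))"; python3 -m inch '[[[-1,1,0,0,0,0,0],[-1,2,0,0,0,0,0],[-1,3,0,0,0,0,0],[-1,4,0,0,0,0,0],[-1,5,0,0,0,0,0],[-1,5,0,0,0,0,0]]]'; python3 look.py pics/l9.png 180 130 230 190
```

```text
[[258.53083181 273.25466367]]
time_s: 18.85
position: [0.4902, -0.1699, 0.0948]
tool_rot: [[0.002, 0.819, 0.574], [-1.0, -0.0, 0.004], [0.003, -0.574, 0.819]]
ft_force: [-0.3, -0.7, 0.6]
grip_width: 0.0
```

View pics/l9.png

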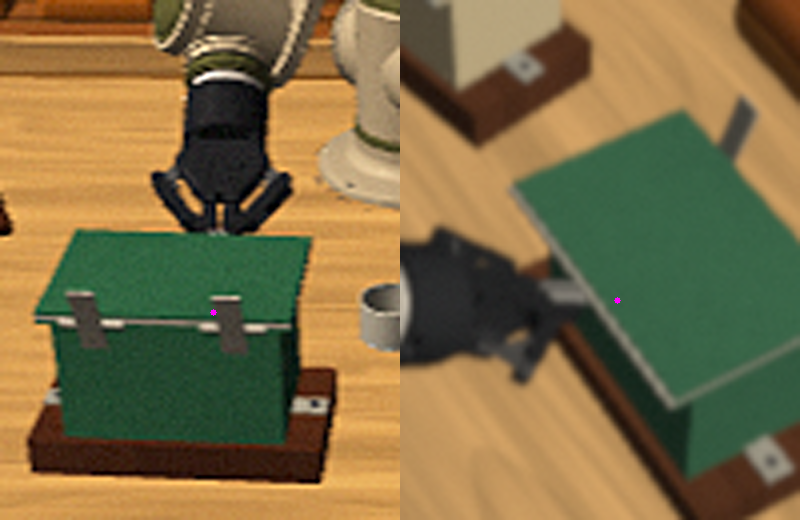

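```bash
python3 -m inch '[[[-1,0,0,0.7,0,0,0],[-1,0,0,1.4,0,0,0],[-1,0.3,0,2.4,0,0,0],[-1,0.5,0,3.5,0,0,0],[-1,0.8,0,4.5,0,0,0],[-1,1,0,5.5,0,0,0],[-1,1.4,0,6.5,0,0,0],[-1,1.9,0,7.4,0,0,0],[-1,1.9,0,7.4,0,0,0]]]'; python3 look.py pics/l10.png 180 130 230 190
```

```text
time_s: 20.08
position: [0.5084, -0.1703, 0.1689]
tool_rot: [[0.0, 0.819, 0.574], [-1.0, -0.002, 0.003], [0.004, -0.574, 0.819]]
ft_force: [-1.1, 0.6, -0.6]
grip_width: 0.0001
```

View pics/l10.png

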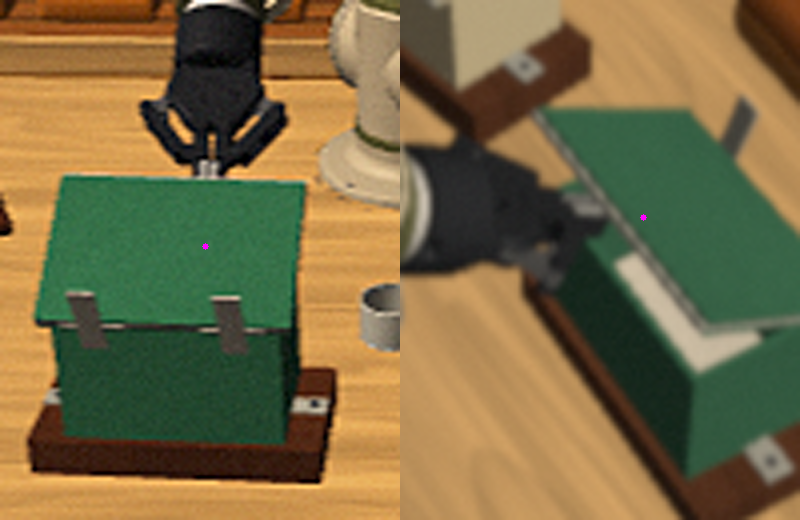

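```bash
python3 -m inch '[[[-1,0.6,0,0.9,0,0,0],[-1,1.2,0,1.7,0,0,0],[-1,1.9,0,2.4,0,0,0],[-1,2.7,0,3.1,0,0,0],[-1,3.5,0,3.7,0,0,0],[-1,4.4,0,4.2,0,0,0],[-1,5.3,0,4.6,0,0,0],[-1,6.3,0,4.9,0,0,0],[-1,7.3,0,5.1,0,0,0],[-1,7.3,0,5.1,0,0,0]]]'; python3 look.py pics/l11.png 180 130 230 170
```

```text
time_s: 21.42
position: [0.5822, -0.1701, 0.2197]
tool_rot: [[0.001, 0.819, 0.574], [-1.0, -0.001, 0.003], [0.003, -0.574, 0.819]]
ft_force: [0.0, -0.2, 0.1]
grip_width: -0.0002
```

View pics/l11.png

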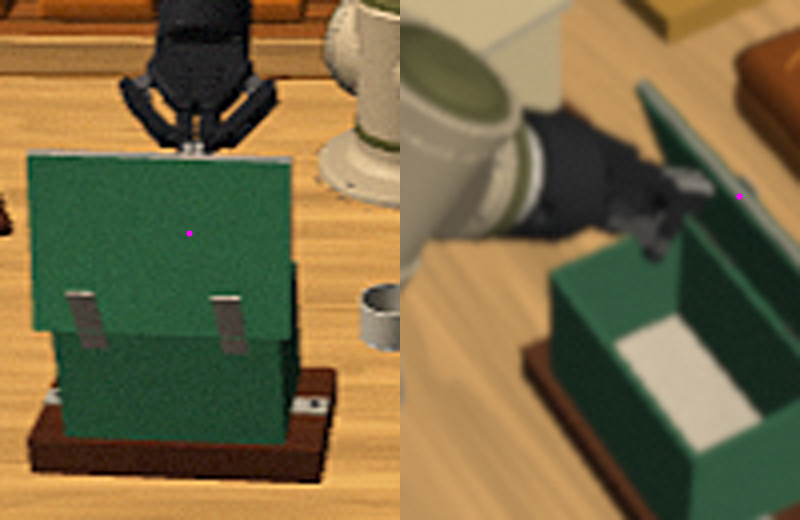

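```bash
python3 -m inch '[[[-1,1,0,0,0,0,0],[-1,2,0,0,0,0,0],[-1,3,0,0,0,0,0],[-1,4,0,0,0,0,0],[-1,5,0,0,0,0,0],[-1,5.8,0,0,0,0,0],[-1,5.8,0,0,0,0,0],[-1,5.8,0,0,0,0,0],[-1,5.8,0,0,0,0,0]]]'; python3 look.py pics/l12.png 180 130 230 170
```

```text
time_s: 22.65
position: [0.6394, -0.1703, 0.2197]
tool_rot: [[0.0, 0.819, 0.574], [-1.0, -0.001, 0.002], [0.003, -0.574, 0.819]]
ft_force: [0.5, -0.2, -0.0]
grip_width: -0.0001
```

View pics/l12.png

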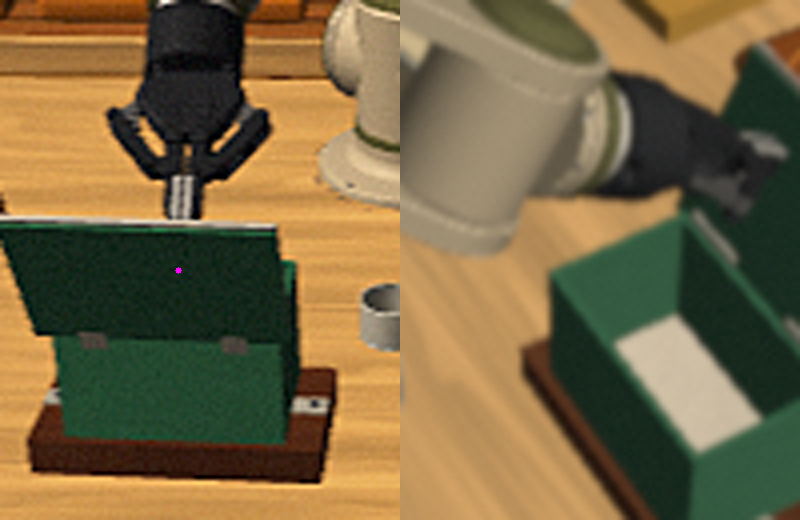

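Lid has fallen fully open. I'll retreat clear and check.

```bash
python3 -m inch '[[[-1,-2,0,1,0,0,0],[-1,-5,0,3,0,0,0],[-1,-8,0,6,0,0,0],[-1,-11,1,9,0,0,0],[-1,-13,1,10,0,0,0],[-1,-13,1,10,0,0,0],[-1,-13,1,10,0,0,0],[-1,-13,1,10,0,0,0]]]'; python3 - <<'E'
from fit import *
for n in C: cv2.imwrite(f"pics/{n}9.png",C[n]["frame"][:,:,::-1])
for p in ([.5344,-.1904,-.0519,.0278],):
  for t in (1.8,1.9,1.98): print(t,pj("scene",w(p,[(.055-.135*np.cos(t)-.0055*np.sin(t),y,.1105+.135*np.sin(t)-.0055*np.cos(t)) for y in(-.1,.1)])).round(1).tolist())
E
```

```text
time_s: 23.75
position: [0.51, -0.1602, 0.319]
tool_rot: [[0.001, 0.818, 0.575], [-1.0, -0.0, 0.002], [0.002, -0.575, 0.818]]
ft_force: [0.1, -0.1, -1.1]
grip_width: 0.0004
1.8 [[181.4, 176.4], [250.2, 178.6]]
1.9 [[180.2, 179.5], [249.7, 181.7]]
1.98 [[179.4, 182.2], [249.2, 184.5]]
```

View pics/scene9.png

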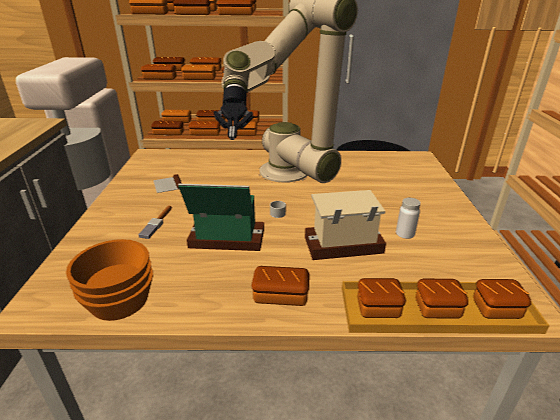

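View pics/side9.png

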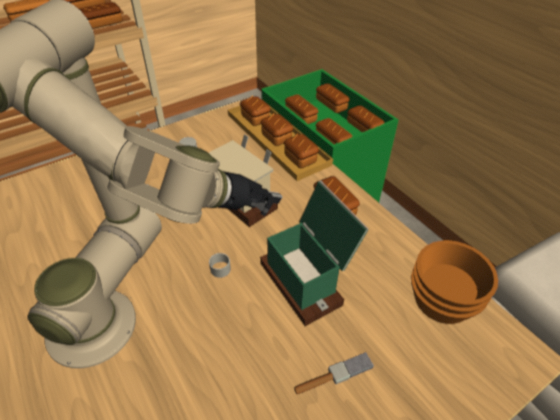

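```bash
python3 -c "
from rig import env;print(env.close_job())"
```

```text
the job is handed in; nothing more can be done
None
```

I flipped the green lid over onto its stop, and tipped the cream lid forward so it fell shut. I used only the shut fingers. The job was handed in at about 24 s of the 54 s limit.

**Last checks:**
- **Green lid:** its top edge in the scene picture is at about (180,184) and (250,186). My model predicts (179,182) and (249,185) for 1.98 rad, so it rests at its stop.
- **Cream lid:** it looks flush in the pictures, but I did not measure its angle against the 0.04 rad limit.
- **Bystanders:** the loaf, canister, brush and cutter appear unmoved, judged by eye.
- **Forces and clearance:** the arm ended clear of both boxes. The wrist force stayed near zero in every reading taken while I was pushing a lid, though readings came only at the end of each move.

**What disagreed:**
- **Fingertip position:** the real fingertips end about 36 mm short of the reported TCP along the tool axis. The cameras showed the gap, and a slow touch on the bare bench confirmed it. That touch peaked at about 35 N, because the last step pressed after contact. I used the corrected tip for the green lid.
- **Joint limit:** my first tilted approach to the green box ran joint 6 to its limit, at -165.2° of ±165.26°. The arm stopped short of the target without touching anything, and I turned the tool the other way round to continue.

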